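# Make up the milling set-up caddy

## Task

Make up the set-up caddy from the steel parts on the bench: put the wide spacer ring over the caddy's post and the narrow spacer ring over the post on top of it, stand the six-sided coupling nut in the round pocket, and stand the step block, stairs upward, lengthwise in the long pocket. Everything must sit fully down and level, and be let go. Leave the look-alikes (the solid disc, the round sleeve and the plain block) where they lie.

Things in the scene. Friction and masses are not known exactly. Their poses are not given: they have to be found in the camera images.
- wide_ring_mid (a point): Loose steel part, standing on the bench. Point: its centre, half-way up; z up. Wide spacer ring, outer diameter 60 mm, bore 34 mm right through, 26 mm high; axis z.
- narrow_ring_mid (a point): Loose steel part, standing on the bench. Point: its centre, half-way up; z up. Narrow spacer ring, outer diameter 48 mm, bore 34 mm right through (thin wall of 7 mm), 26 mm high; axis z.
- nut_mid (a point): Loose steel part, standing on the bench. Point: its centre, half-way up; z up. Tall six-sided coupling nut, 36 mm across flats (42 mm across corners), 50 mm high, about 21 mm bore; bore axis z, two opposite flats face along its own x and -x.
- step_block_mid (a point): Loose steel part, standing on the bench. Point: its centre, half-way up; z up. Step block with three stairs, 60 mm long (its x) by 36 mm wide (its y); the stairs, each 20 mm long, are 50, 38 and 26 mm high from its -x end to its +x end. The point lies 25 mm above the underside, mid-length and mid-width; flat 36 mm sides face y and -y.
- disc_mid (a point): Loose steel part, standing on the bench. Point: its centre, half-way up; z up. Look-alike that stays: solid round disc without bore, diameter 60 mm, 26 mm high.
- sleeve_mid (a point): Loose steel part, standing on the bench. Point: its centre, half-way up; z up. Look-alike that stays: round sleeve (smooth outside, not six-sided), outer diameter 38 mm, bore 18 mm, 50 mm high.
- plain_block_mid (a point): Loose steel part, standing on the bench. Point: its centre, half-way up; z up. Look-alike that stays: plain rectangular block without stairs, 60 (x) x 36 (y) x 50 mm.
- post_insert: The post insert: fixed green plastic insert, 96 x 96 mm square, standing on the caddy's grey carrier plate (top 8 mm above the bench, one of three in a row at 102 mm pitch; which is where varies). Origin at the centre of its underside, z up; the floor on which a part stands lies 4 mm above the origin. Flat, no rim, with an upright steel post in its middle, 14 mm diameter, its tapered top 44 mm above the origin. The two rings go over this post.
- round_insert: The round-pocket insert: fixed green plastic insert, 96 x 96 mm square, standing on the caddy's grey carrier plate (top 8 mm above the bench, one of three in a row at 102 mm pitch; which is where varies). Origin at the centre of its underside, z up; the floor on which a part stands lies 4 mm above the origin. Has a round pocket, 72 mm diameter and 7 mm deep (rim 11 mm above the origin), in its middle.
- long_insert: The long-pocket insert: fixed green plastic insert, 96 x 96 mm square, standing on the caddy's grey carrier plate (top 8 mm above the bench, one of three in a row at 102 mm pitch; which is where varies). Origin at the centre of its underside, z up; the floor on which a part stands lies 4 mm above the origin. Has a rectangular pocket in its middle, 84 mm along its x and 60 mm along its y, 7 mm deep (rim 11 mm above the origin).

How it is judged:
By the outcome, as a careful person would: the job done as asked, in the order asked, and still so for the second after the job is handed in, with the robot touching nothing.
It also fails if it takes over 93 s, if anything falls off the work surface, if the arm or the gripper's body presses on something with over 40 N, if the wrist force passes 120 N, or if a joint passes its speed limit or range.

## Robot

A 6-joint arm with a two-finger parallel gripper is mounted at the origin on the work surface. World frame = base frame: x ahead of the robot, y to its left, z up, the work surface at z = 0. Lengths are in mm, angles in rad, forces in N, time in s.
With the tool pointing down it reaches from about 300 to 775 mm from the base axis. Payload 14.6 kg.
Tool frame: the origin (TCP) lies between the finger pads; the fingertips stand 22 mm ahead of it and the grasp point (between the pads) lies 3 mm ahead of it (finger_overhang is the distance from the TCP to the fingertips, in mm); z points along the fingers, y is the direction in which the jaws open and shut (so a half turn about z gives the same grasp; the last joint's range is limited). The gripper opens to 94 mm and grips with 3 to 60 N. Pads are 16 mm wide; open, the fingers measure 119 mm over their backs; the gripper's body (75 mm by 177 mm) begins 78 mm behind the grasp point.
Start: joints at [-1.287, 0.3, 1.521, -0, 1.321, -0.067], TCP at [189, -516.496, 227.446] pointing down, gripper open.
Joint ranges: [-3.03, 3.03], [-0.79, 2.21], [0.23, 2.52], [-1.04, 4.18], [0, 3.07], [-2.55, 2.55]. Speed limits (rad/s): [2.22, 2.22, 2.57, 3.14, 3.14, 3.14].

## Interface

Orientations are given as [roll, pitch, yaw] about the fixed x, y, z axes, in that order (R = Rz(yaw) Ry(pitch) Rx(roll)).
In Python, from cell import * gives the robot as it stands.
- The arm moves only by the tool jog_arm, never from a script. Its argument "increments" is a list of rows, each a list of 7 numbers: the shift along the tool's x, y, z in cm, then the turn, a rotation vector about the tool's x, y, z in degrees, then the finger opening in cm, from 0 to 9.4. In form: [[x, y, z, wx, wy, wz, grip], ...]. A call has 1 to 20 rows; each row shifts and turns the commanded pose from where the row before left it, along the tool's axes as they then stand; what a row does not reach is not made up. A row lasts 1/8 s, in which the tool goes at most 62.5 mm and 10.7 degrees, less where a joint would pass 70% of its speed; a pose out of reach is approached as far as the arm can. A call is refused whole if a number of a shift passes 6.25 or a number of a turn 10.7, either way. A call with a gripper value outside its range is refused whole. The fingers move at their own pace and stop on an object; "squeeze" is the grip in N (left out, the last holds). Time passes only in rows, so rows that do not move let the fingers close. It gives the time, the measured TCP pose, the force and the opening at its end, in the units of the state.
- read_state(): the state, without advancing time (a new reading comes with each control period).
- camera(name): name is "scene" or "top" or "wrist"; returns a dict with "image" (384x512x3 uint8, red, green, blue), "K" (3x3 intrinsics, pixels), "rvec" (rotation vector, rad) and "tvec" (3), from world to camera coordinates, as OpenCV has them. Camera axes: x right, y down, z forward; pixel columns grow to the right and rows downward; lengths in mm; the calibration is good to about 2 mm. A picture is of the moment at which its call begins. There is no depth.
- sign_off(): hands the job in, once; it reports no verdict.
Trained networks look in a picture, given as the dict that the camera call returned (one of the last four; its "shot" number tells which), for a name from the list of things; names that differ only in an ending like _2 or _b are one class to them, and where a whole thing is asked for, a point or a joint stands for the part that bears it (a point fixed in the world has none). Each returns a list of dicts, best first, with "conf" (0 to 1); they miss things now and then, are a little off and sometimes report something else, mostly with a low value. They report only what shows in the picture. A call takes as long as a camera call.
- recognise(picture, name): "centre" ([x, y, z] in mm, in the coordinates of the camera as it stood for that picture, good to about 4 mm: the middle of the surface that is visible of it).
- regions_of(picture, name): "mask" (384x512 bool, what is visible of it).
The state is a dict: "clock": time; "joints": joint angles; "qd": joint speeds; "effort": joint torques, N m; "eef_pos": TCP position; "eef_rot": TCP orientation; "wrist_force": force on the tool from outside, world axes, zero at the start; "moment": the same for the moment, N m; "finger_gap": finger opening in mm.
Only numpy, scipy, OpenCV 4.12 (cv2) and the standard library are available. Lean on these libraries where they do the work, as an engineer would, in place of code of your own. Each camera call takes 0.05 s, during which the arm holds its last target.

## Working session

There is one attempt and no reset: what is moved stays moved. The work goes in short steps, Python scripts to look and compute and a tool call to move; the robot and the scene stay as the last step left them, time stands still between calls to the robot, and variables do not carry over. Pictures are saved under pics/ and viewed, and the job is handed in when it is done.

Besides the shell and the picture viewer there is one more tool, called after "Emit:" by a JSON object that holds its "op" and its "data". jog_arm: Moves the arm, as the interface text tells. Its arguments: {"type":"object","properties":{"increments":{"type":"array"},"squeeze":{"type":"number"}},"required":["increments"]}

```bash
ls; mkdir -p pics; cat > h.py <<'E'
from cell import *
import numpy as np, cv2
def cam(n,save=None):
    p=camera(n)
    if save: cv2.imwrite('pics/'+save,cv2.cvtColor(p['image'],cv2.COLOR_RGB2BGR))
    return p
def w(p,c):
    R=cv2.Rodrigues(np.array(p['rvec'],float))[0]
    return R.T@(np.array(c,float)-np.array(p['tvec'],float).ravel())
def proj(p,X):
    return cv2.projectPoints(np.array(X,float).reshape(-1,1,3),np.array(p['rvec'],float),np.array(p['tvec'],float).ravel(),np.array(p['K'],float),None)[0].reshape(-1,2)
def unproj(p,uv,z):
    R=cv2.Rodrigues(np.array(p['rvec'],float))[0]; C=-R.T@np.array(p['tvec'],float).ravel()
    uv=np.array(uv,float).reshape(-1,2)
    d=(R.T@np.linalg.inv(np.array(p['K'],float))@np.c_[uv,np.ones(len(uv))].T).T
    return C+d*((z-C[2])/d[:,2:])
N=['wide_ring_mid','narrow_ring_mid','nut_mid','step_block_mid','disc_mid','sleeve_mid','plain_block_mid','post_insert','round_insert','long_insert']
E
python3 - <<'E'
from h import *
s=read_state();print(s['eef_pos'],s['eef_rot'],s['wrist_force'],s['clock'])
for c in ['top','scene']:
    p=cam(c,c+'0.png')
    R=cv2.Rodrigues(np.array(p['rvec'],float))[0];print(c,-R.T@np.array(p['tvec']).ravel(),R.round(2).tolist(),np.array(p['K']).round(0).tolist())
    for n in N:
        for r in recognise(p,n)[:2]: print(n,round(r['conf'],2),w(p,r['centre']).round(0),proj(p,w(p,r['centre'])).round(0))
print(read_state()['clock'])
E
```

```text
pics
[ 188.9375728  -516.26404837  226.88026746] [-3.14041709e+00 -8.57455273e-05  3.50780365e-01] [-0.39253631  0.53923068 -0.13243821] 0.0
top [ 453.9291939    13.90866525 1223.09165156] [[0.0, -1.0, 0.01], [-1.0, -0.0, -0.08], [0.08, -0.01, -1.0]] [[445.0, 0.0, 257.0], [0.0, 445.0, 186.0], [0.0, 0.0, 1.0]]
wide_ring_mid 0.64 [ 450. -154.   28.] [[317. 223.]]
narrow_ring_mid 0.64 [442.   5.  21.] [[257. 226.]]
nut_mid 0.77 [435. 259.  46.] [[161. 229.]]
step_block_mid 0.85 [592. 345.  36.] [[130. 170.]]
step_block_mid 0.38 [441.   5.  26.] [[257. 227.]]
disc_mid 0.56 [ 434. -283.   28.] [[365. 229.]]
sleeve_mid 0.61 [424. 134.  46.] [[208. 233.]]
sleeve_mid 0.17 [ 454. -155.   27.] [[317. 222.]]
plain_block_mid 0.79 [ 593. -347.   49.] [[390. 170.]]
plain_block_mid 0.5 [633.  -3.  13.] [[260. 156.]]
post_insert 0.89 [634.  -3.  13.] [[260. 156.]]
round_insert 0.97 [ 638. -104.   18.] [[297. 154.]]
long_insert 0.77 [624. 105.  11.] [[221. 160.]]
scene [1145.21322946 -430.42420411  729.30606593] [[0.59, 0.81, -0.0], [0.55, -0.4, -0.74], [-0.59, 0.43, -0.68]] [[390.0, 0.0, 255.0], [0.0, 390.0, 189.0], [0.0, 0.0, 1.0]]
wide_ring_mid 0.82 [ 463. -163.   22.] [[182. 205.]]
narrow_ring_mid 0.71 [ 449. -291.   25.] [[133. 223.]]
narrow_ring_mid 0.53 [452.  10.  21.] [[236. 177.]]
nut_mid 0.68 [446. 254.  31.] [[301. 143.]]
nut_mid 0.37 [ 611. -348.   45.] [[136. 275.]]
step_block_mid 0.61 [453.  11.  19.] [[236. 178.]]
step_block_mid 0.57 [602. 344.  32.] [[360. 157.]]
disc_mid 0.75 [ 450. -292.   25.] [[133. 224.]]
sleeve_mid 0.81 [441. 129.  37.] [[267. 155.]]
plain_block_mid 0.35 [630. 100.  15.] [[303. 202.]]
post_insert 0.64 [639.  -4.   9.] [[273. 223.]]
round_insert 0.88 [ 644. -102.   25.] [[242. 238.]]
long_insert 0.57 [632. 100.  17.] [[303. 201.]]
1.1
```

View picture.

```bash
python3 - <<'E'
import cv2
a=cv2.imread('pics/top0.png');cv2.imwrite('pics/top0c.png',cv2.resize(a[120:270,100:420],None,fx=2.5,fy=2.5,interpolation=cv2.INTER_CUBIC))
a=cv2.imread('pics/scene0.png');cv2.imwrite('pics/scene0b.png',cv2.resize(a,None,fx=1.5,fy=1.5,interpolation=cv2.INTER_CUBIC))
E
```

```text
(no output)
```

View pics/top0c.png

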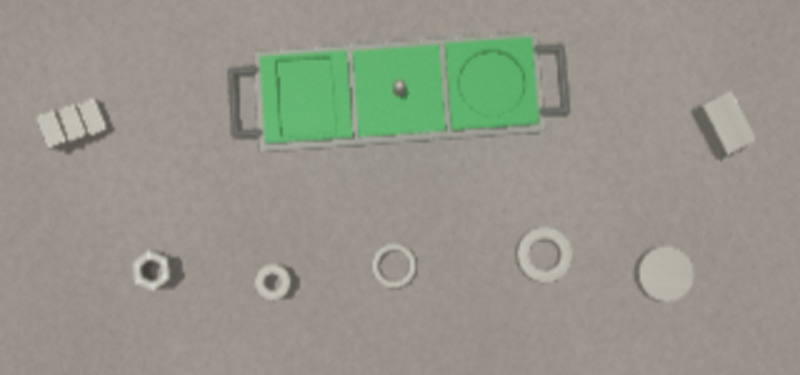

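View pics/scene0b.png

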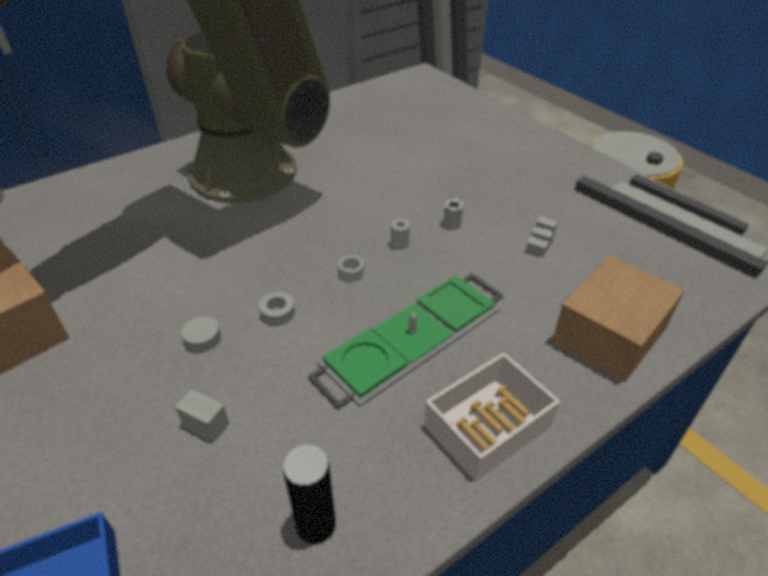

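```bash
cat > fit.py <<'E'
from h import *
from scipy.optimize import minimize
def circ(r,n=40):
    t=np.arange(n)*2*np.pi/n; return np.c_[r*np.cos(t),r*np.sin(t)]
def prism(xy,z0,z1): return np.r_[np.c_[xy,np.full(len(xy),z0)],np.c_[xy,np.full(len(xy),z1)]]
rect=lambda a,b:np.array([[a,b],[-a,b],[-a,-b],[a,-b]],float)
hx=np.array([[np.cos(t),np.sin(t)] for t in np.deg2rad(30+60*np.arange(6))])*36/np.sqrt(3)
step=np.r_[prism(rect(10,18)+[-20,0],0,50),prism(rect(10,18),0,38),prism(rect(10,18)+[20,0],0,26)]
M={'wide_ring_mid':prism(circ(30),0,26),'narrow_ring_mid':prism(circ(24),0,26),'nut_mid':prism(hx,0,50),'step_block_mid':step,
 'disc_mid':prism(circ(30),0,26),'sleeve_mid':prism(circ(19),0,50),'plain_block_mid':prism(rect(30,18),0,50),
 'post_insert':prism(rect(48,48),8,12),'round_insert':prism(rect(48,48),8,19),'long_insert':prism(rect(48,48),8,19)}
def render(p,P,x):
    c,s=np.cos(x[2]),np.sin(x[2]);Q=P.copy();Q[:,0]=c*P[:,0]-s*P[:,1]+x[0];Q[:,1]=s*P[:,0]+c*P[:,1]+x[1]
    S=4;uv=(proj(p,Q)+.5)*S-.5
    im=np.zeros((384*S,512*S),np.uint8)
    cv2.fillConvexPoly(im,cv2.convexHull((uv*16).round().astype(np.int32)),255,shift=4)
    return cv2.resize(im,(512,384),interpolation=cv2.INTER_AREA)/255.
def fit(p,n,mask,x0,yaws):
    m=mask.astype(float);best=None
    # crop handled by full-frame diff
    f=lambda x:np.abs(render(p,M[n],x)-m).sum()
    for y in yaws:
        r=minimize(f,[x0[0],x0[1],y],method='Nelder-Mead',options=dict(initial_simplex=[[x0[0]-4,x0[1]-4,y],[x0[0]+5,x0[1],y],[x0[0],x0[1]+5,y],[x0[0],x0[1],y+.3]],maxiter=90))
        if best is None or r.fun<best.fun: best=r
    return best.x,best.fun,m.sum()
E
cat > run1.py <<'E'
from fit import *
p=cam('top')
X={'wide_ring_mid':(450,-154),'narrow_ring_mid':(442,5),'nut_mid':(435,259),'step_block_mid':(592,345),'disc_mid':(434,-283),'post_insert':(634,-3),'round_insert':(638,-104),'long_insert':(624,105)}
vis=p['image'][:,:,::-1].copy()
for n,x in X.items():
    for r in regions_of(p,n)[:3]:
        m=r['mask'];v,u=np.nonzero(m)
        if np.hypot(*(np.array([u.mean(),v.mean()])-proj(p,[[*x,20]])[0]))>8: continue
        ya=[0] if 'ring' in n or 'disc' in n else ([-.2,.15] if 'insert' in n else ([-.3,0,.3] if 'nut' in n else [-1.9,-1.57,-1.2]))
        s,e,a=fit(p,n,m,x,ya);print(n,round(r['conf'],2),s.round(3),round(e,1),a)
        c=cv2.findContours((render(p,M[n],s)>.5).astype(np.uint8),cv2.RETR_EXTERNAL,cv2.CHAIN_APPROX_NONE)[0]
        big=None
        cv2.drawContours(vis,c,-1,(0,0,255),1)
        break
cv2.imwrite('pics/fit1.png',cv2.resize(vis[120:270,100:420],None,fx=2.5,fy=2.5,interpolation=cv2.INTER_NEAREST))
E
python3 run1.py
```

```text
wide_ring_mid 0.76 [ 4.54639e+02 -1.56183e+02  8.00000e-02] 145.7 278.0
nut_mid 0.49 [ 4.37450e+02  2.59994e+02 -3.34000e-01] 26.7 203.0
step_block_mid 0.63 [594.326 350.123  -1.204] 24.8 416.0
disc_mid 0.94 [ 4.33173e+02 -2.86433e+02  2.09000e-01] 32.2 415.0
round_insert 0.9 [ 6.41320e+02 -1.01728e+02  6.50000e-02] 46.6 1270.0
long_insert 0.95 [6.26553e+02 1.01511e+02 7.30000e-02] 41.7 1259.0
```

View pics/fit1.png

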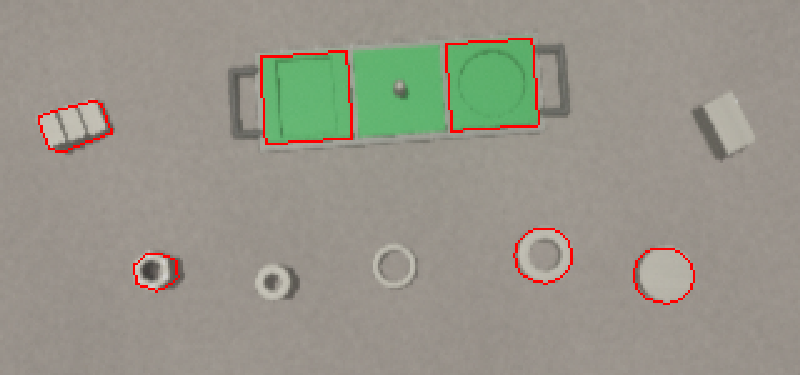

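```bash
cat > plan.py <<'E'
from h import *
import sys, json
from math import *
# args: grip_cm then waypoints x,y,z,yaw
def plan(grip,wps,cur=None,vmax=50.):
    s=read_state()
    if cur is None: cur=[*s['eef_pos'],s['eef_rot'][2]]
    print('cur',np.round(cur,3),'F',np.round(s['wrist_force'],1),'gap',round(s['finger_gap'],1),'t',s['clock'],'rp',np.round(s['eef_rot'][:2],4))
    rows=[];c=np.array(cur,float)
    for t in wps:
        t=np.array(t,float);dy=(t[3]-c[3]+pi)%(2*pi)-pi; 
        d=t[:3]-c[:3];n=max(1,ceil(np.linalg.norm(d)/vmax-.05),ceil(abs(degrees(dy))/10.5-.02))
        for i in range(n):
            k=n-i;d=(t[:3]-c[:3])/k;dyy=((t[3]-c[3]+pi)%(2*pi)-pi)/k
            cc,ss=cos(c[3]),sin(c[3])
            r=[round((cc*d[0]+ss*d[1])/10,1 if k>1 else 2),round((ss*d[0]-cc*d[1])/10,1 if k>1 else 2),round(-d[2]/10,1 if k>1 else 2),0,0,round(-degrees(dyy),1 if k>1 else 1),grip]
            rows.append(r)
            c[:3]+=[10*(cc*r[0]+ss*r[1]),10*(ss*r[0]-cc*r[1]),-10*r[2]];c[3]-=radians(r[5])
    print(len(rows),json.dumps(rows))
    return c
if __name__=='__main__':
    a=sys.argv[1:];v=50.
    if a[0].startswith('v'): v=float(a[0][1:]);a=a[1:]
    plan(float(a[0]),[[float(q) for q in t.split(',')] for t in a[1:]],vmax=v)
E
python3 plan.py 9.4 440,-156,200,1.644
```

```text
cur [ 1.88981e+02 -5.16502e+02  2.27449e+02  3.51000e-01] F [-0.7  0.1 -0.3] gap 93.7 t 1.55 rp [-3.1416 -0.    ]
9 [[4.0, -2.8, 0.3, 0, 0, -8.2, 9.4], [4.4, -2.2, 0.3, 0, 0, -8.2, 9.4], [4.6, -1.6, 0.3, 0, 0, -8.2, 9.4], [4.8, -0.9, 0.3, 0, 0, -8.2, 9.4], [4.9, -0.2, 0.3, 0, 0, -8.3, 9.4], [4.8, 0.5, 0.3, 0, 0, -8.2, 9.4], [4.7, 1.2, 0.3, 0, 0, -8.3, 9.4], [4.5, 1.9, 0.3, 0, 0, -8.2, 9.4], [4.21, 2.52, 0.34, 0, 0, -8.3, 9.4]]
```

Emit:
{"op": "jog_arm", "data": {"increments": [[4.0,-2.8,0.3,0,0,-8.2,9.4],[4.4,-2.2,0.3,0,0,-8.2,9.4],[4.6,-1.6,0.3,0,0,-8.2,9.4],[4.8,-0.9,0.3,0,0,-8.2,9.4],[4.9,-0.2,0.3,0,0,-8.3,9.4],[4.8,0.5,0.3,0,0,-8.2,9.4],[4.7,1.2,0.3,0,0,-8.3,9.4],[4.5,1.9,0.3,0,0,-8.2,9.4],[4.2,2.5,0.3,0,0,-8.3,9.4],[0,0,0,0,0,0,9.4]], "squeeze": 45}}

```text
clock: 2.8
eef_pos: [440.8, -154.0, 200.2]
eef_rot: [-3.141, -0.0, 1.649]
wrist_force: [-0.2, 0.1, 0.7]
finger_gap: 94.1
```

```bash
python3 - <<'E'
from h import *
s=read_state();print(s['eef_pos'],s['eef_rot'],s['clock'])
p=cam('wrist','w1.png')
R=cv2.Rodrigues(np.array(p['rvec'],float))[0];print(-R.T@np.array(p['tvec']).ravel(),R.round(2).tolist(),p['K'])
for n in ['wide_ring_mid','narrow_ring_mid']:
    for r in recognise(p,n)[:2]: print(n,round(r['conf'],2),w(p,r['centre']).round(1),proj(p,w(p,r['centre'])).round(0))
E
```

```text
[ 440.83442049 -153.97533825  200.22555327] [-3.14137932e+00 -3.50936047e-04  1.64940139e+00] 2.8
[434.11348188 -71.02582523 358.10371896] [[1.0, 0.08, -0.0], [0.07, -0.96, 0.28], [0.02, -0.28, -0.96]] [[314.69984257   0.         255.05754959]
 [  0.         314.69984257 188.22579361]
 [  0.           0.           1.        ]]
wide_ring_mid 0.66 [ 457.2 -154.1   28.9] [[271. 177.]]
wide_ring_mid 0.35 [ 642.3 -100.7   19.4] [[447. 140.]]
narrow_ring_mid 0.75 [445.7  -6.1  27.5] [[273.  25.]]
```

View pics/w1.png

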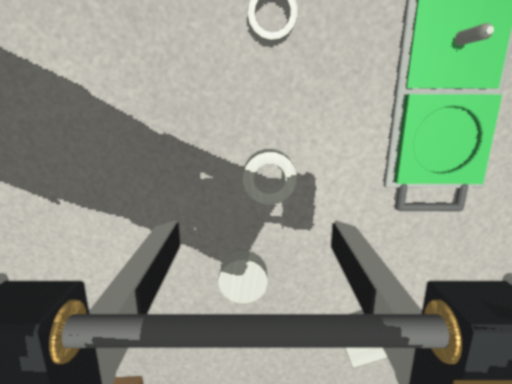

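```bash
python3 - <<'E'
from fit import *
p=cam('wrist')
print('tip',unproj(p,[487,32],51),'base',unproj(p,[459,42],12))
print('narrow top c',unproj(p,[272.5,13],26))
for n,x in [('wide_ring_mid',(455,-156))]:
    for r in regions_of(p,n)[:2]:
        m=r['mask'];v,u=np.nonzero(m);print(r['conf'],u.min(),u.max(),v.min(),v.max())
        if abs(u.mean()-271)>15: continue
        c=cv2.findContours(m.astype(np.uint8),cv2.RETR_EXTERNAL,cv2.CHAIN_APPROX_NONE)[0]; h=np.zeros(m.shape,np.uint8);cv2.drawContours(h,c,-1,1,-1)
        print(fit(p,n,h,x,[0]))
uv=proj(p,np.c_[circ(30)+[455,-156],np.full(40,26)]);im=p['image'][:,:,::-1].copy()
for q in [(455,-156),(457.5,-154)]:
  cv2.polylines(im,[proj(p,np.c_[circ(30)+q,np.full(40,26)]).round().astype(int)],True,(0,0,255) if q[0]==455 else (255,0,0),1)
cv2.polylines(im,[proj(p,np.c_[circ(24)+[446,2],np.full(40,26)]).round().astype(int)],True,(0,0,255),1)
cv2.imwrite('pics/w1b.png',cv2.resize(im[0:220,220:512],None,fx=2.7,fy=2.7))
E
```

```text
tip [[634.61825825  -5.27559812  51.        ]] base [[634.56693659  -7.6192862   12.        ]]
narrow top c [[444.24342551   2.03361919  26.        ]]
0.8 244 298 146 201
(array([ 4.56775777e+02, -1.56928668e+02,  2.63476024e-01]), np.float64(85.94509803921568), np.float64(2413.0))
```

View pics/w1b.png

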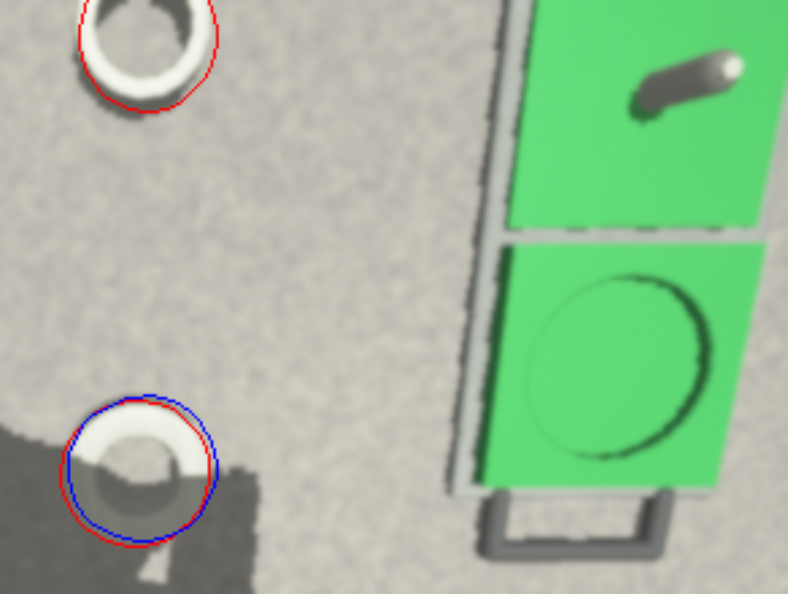

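```bash
python3 plan.py 9.4 456,-155,60,1.644 456,-155,27,1.644
```

```text
cur [ 439.426 -156.954  200.554    1.642] F [ 0.3 -0.6 -0.4] gap 93.9 t 3.05 rp [3.1415e+00 2.0000e-04]
4 [[0.0, 0.6, 4.7, 0, 0, -0.0, 9.4], [0.0, 0.5, 4.7, 0, 0, -0.1, 9.4], [0.08, 0.57, 4.66, 0, 0, -0.0, 9.4], [-0.0, -0.0, 3.3, 0, 0, -0.0, 9.4]]
```

Emit:
{"op": "jog_arm", "data": {"increments": [[0,0.6,4.7,0,0,0,9.4],[0,0.5,4.7,0,0,0,9.4],[0.1,0.6,4.7,0,0,0,9.4],[0,0,1.8,0,0,0,9.4],[0,0,1.5,0,0,0,9.4],[0,0,0,0,0,0,9.4],[0,0,0,0,0,0,9.4],[0,0,0,0,0,0,5.0],[0,0,0,0,0,0,5.0],[0,0,0,0,0,0,5.0],[0,0,0,0,0,0,5.0]], "squeeze": 45}}

```text
clock: 4.42
eef_pos: [456.7, -153.9, 26.5]
eef_rot: [-3.142, 0.0, 1.644]
wrist_force: [-1.5, -0.7, 2.0]
finger_gap: 59.3
```

```bash
python3 plan.py 5.0 456,-155,100,1.644 634.5,-3.5,100,1.644; python3 -c "
from h import *
cam('wrist','w2.png')"
```

```text
cur [ 456.699 -153.851   26.54     1.644] F [-1.5 -0.7  2. ] gap 59.3 t 4.425 rp [-3.1416  0.    ]
7 [[-0.1, -0.0, -3.7, 0, 0, 0.0, 5.0], [-0.01, -0.08, -3.65, 0, 0, 0.0, 5.0], [2.8, 3.8, 0.0, 0, 0, 0.0, 5.0], [2.8, 3.8, 0.0, 0, 0, 0.0, 5.0], [2.7, 3.8, 0.0, 0, 0, 0.0, 5.0], [2.8, 3.8, 0.0, 0, 0, 0.0, 5.0], [2.7, 3.71, 0.0, 0, 0, 0.0, 5.0]]
```

View pics/w2.png

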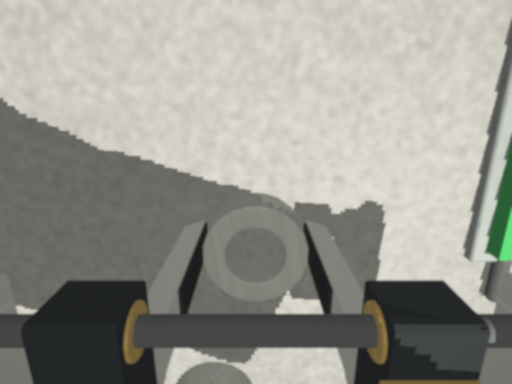

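The wrist picture shows the wide ring at about (255, 253), held squarely between the fingers. Next I lift and carry it.

Emit:
{"op": "jog_arm", "data": {"increments": [[-0.1,0,-3.7,0,0,0,5.0],[0,0,-3.7,0,0,0,5.0],[2.8,3.8,0,0,0,0,5.0],[2.8,3.8,0,0,0,0,5.0],[2.7,3.8,0,0,0,0,5.0],[2.8,3.8,0,0,0,0,5.0],[2.7,3.7,0,0,0,0,5.0],[0,0,0,0,0,0,5.0],[0,0,0,0,0,0,5.0],[0,0,0,0,0,0,5.0]]}}

```text
clock: 5.72
eef_pos: [634.6, -4.1, 100.4]
eef_rot: [-3.141, -0.0, 1.643]
wrist_force: [-0.2, -0.5, -3.4]
finger_gap: 58.9
```

```bash
cat > v.py <<'E'
import sys
from h import *
c,n=sys.argv[1:3]
p=cam(c,n+'.png');s=read_state();print(s['eef_pos'].round(1) if hasattr(s['eef_pos'],'round') else s['eef_pos'],s['eef_rot'][2],s['finger_gap'],s['clock'])
if len(sys.argv)>3:
    a=[int(i) for i in sys.argv[3].split(',')];im=p['image'][a[1]:a[3],a[0]:a[2],::-1];f=min(800/im.shape[1],600/im.shape[0])
    cv2.imwrite('pics/'+n+'.png',cv2.resize(im,None,fx=f,fy=f,interpolation=cv2.INTER_CUBIC))
E
python3 v.py wrist w3;python3 v.py scene s3 180,140,340,260
```

```text
[634.7  -4.1 100.5] 1.6431241545163755 58.636952294207994 5.775
[634.8  -4.1 100.7] 1.6431938295173176 58.878609386334006 5.825
```

View pics/w3.png

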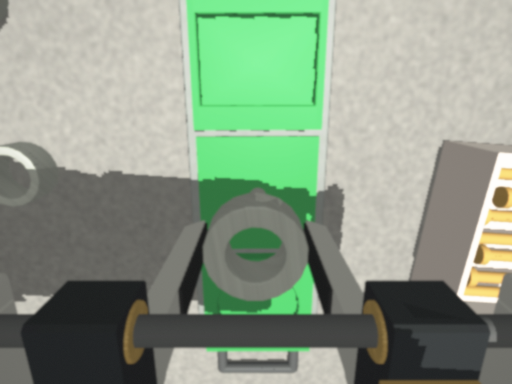

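View pics/s3.png

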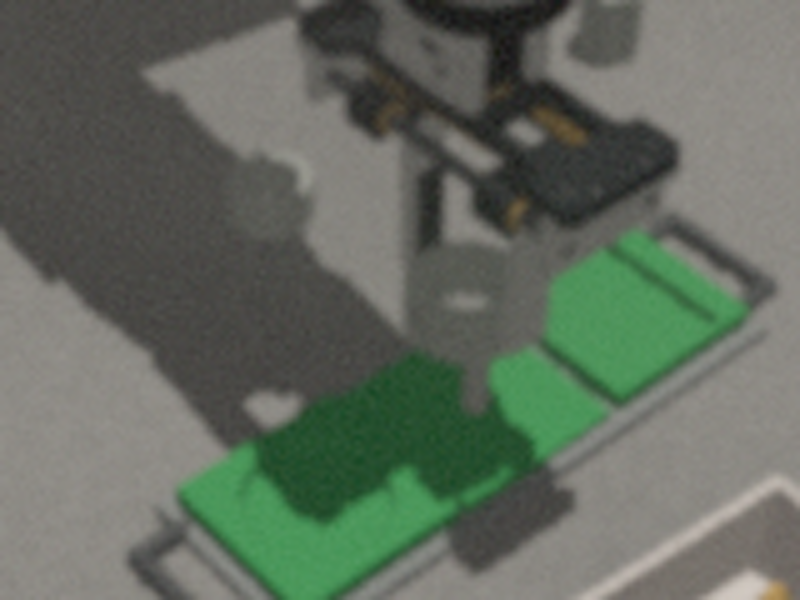

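```bash
python3 - <<'E'
from h import *
p=cam('wrist')
for y in (-6,-3,0): print(y,proj(p,[[634.5,y,52],[641.5,y,12],[634.5,y,40]]).round(0).tolist())
im=p['image'][150:320,170:340,::-1];im=np.clip(im.astype(float)*1.8,0,255).astype(np.uint8);cv2.imwrite('pics/w3c.png',cv2.resize(im,None,fx=3.5,fy=3.5,interpolation=cv2.INTER_CUBIC))
E
```

```text
-6 [[255.0, 221.0], [264.0, 203.0], [255.0, 215.0]]
-3 [[255.0, 217.0], [264.0, 200.0], [255.0, 211.0]]
0 [[256.0, 213.0], [264.0, 196.0], [256.0, 207.0]]
```

View pics/w3c.png

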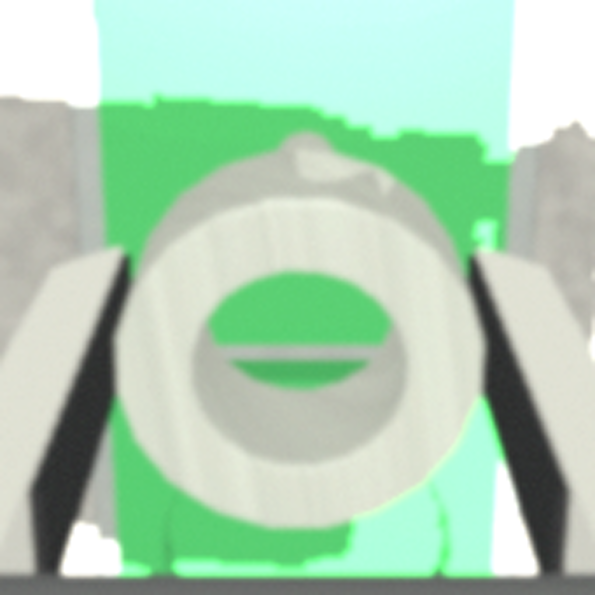

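Emit:
{"op": "jog_arm", "data": {"increments": [[0.15,0,2.5,0,0,0,5.0],[0,0,2.0,0,0,0,5.0],[0,0,1.0,0,0,0,5.0],[0,0,0.5,0,0,0,5.0],[0,0,0,0,0,0,5.0],[0,0,0,0,0,0,5.0]]}}

```text
clock: 6.62
eef_pos: [635.4, -1.9, 41.1]
eef_rot: [3.141, 0.0, 1.644]
wrist_force: [0.1, 0.3, -2.5]
finger_gap: 58.8
```

Emit:
{"op": "jog_arm", "data": {"increments": [[0,0,0.12,0,0,0,5.0],[0,0,0.1,0,0,0,5.0],[0,0,0,0,0,0,5.0]]}}

```text
clock: 7.0
eef_pos: [635.2, -1.9, 38.6]
eef_rot: [3.141, 0.0, 1.644]
wrist_force: [-1.3, -0.3, 1.4]
finger_gap: 59.3
```

Emit:
{"op": "jog_arm", "data": {"increments": [[0,0,0,0,0,0,9.4],[0,0,0,0,0,0,9.4],[0,0,0,0,0,0,9.4],[0,0,-3,0,0,0,9.4],[0,0,-5,0,0,0,9.4],[0,0,-4,0,0,0,9.4],[0,0,0,0,0,0,9.4]]}}

```text
clock: 7.88
eef_pos: [636.3, -2.0, 161.8]
eef_rot: [3.136, 0.001, 1.644]
wrist_force: [0.2, -0.7, -0.3]
finger_gap: 93.7
```

```bash
python3 v.py wrist w4; python3 plan.py 9.4 445,3,160,1.6
```

```text
[635.5  -1.9 159.4] 1.6441067825881654 94.09745543507884 7.925
cur [635.459  -1.894 159.372   1.644] F [-0.4  0.4 -0.5] gap 94.1 t 7.925 rp [3.1393e+00 3.0000e-04]
4 [[0.5, -4.7, -0.0, 0, 0, 0.6, 9.4], [0.4, -4.8, -0.0, 0, 0, 0.6, 9.4], [0.4, -4.7, -0.0, 0, 0, 0.7, 9.4], [0.28, -4.78, -0.06, 0, 0, 0.6, 9.4]]
```

View pics/w4.png

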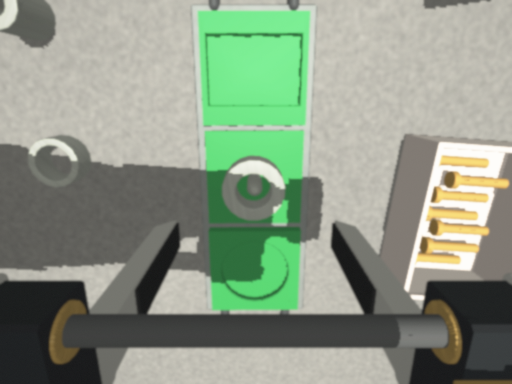

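The wide ring is down around the post at about (254, 188), and the narrow ring shows at about (54, 162). I go to the narrow ring.

Emit:
{"op": "jog_arm", "data": {"increments": [[0.5,-4.7,0,0,0,0,9.4],[0.5,-4.8,0,0,0,0,9.4],[0.5,-4.7,0,0,0,0,9.4],[0.4,-4.8,0,0,0,0,9.4],[0,0,0,0,0,0,9.4],[0,0,0,0,0,0,9.4]]}}

```text
clock: 8.68
eef_pos: [444.6, 3.1, 158.0]
eef_rot: [-3.142, -0.0, 1.644]
wrist_force: [-0.5, 1.1, -0.8]
finger_gap: 93.8
```

```bash
python3 - <<'E'
from fit import *
p=cam('wrist');im=p['image'][:,:,::-1].copy()
for r in recognise(p,'narrow_ring_mid')[:2]: print(r['conf'],w(p,r['centre']))
for r in regions_of(p,'narrow_ring_mid')[:1]:
    m=r['mask'];c=cv2.findContours(m.astype(np.uint8),cv2.RETR_EXTERNAL,cv2.CHAIN_APPROX_NONE)[0]; h=np.zeros(m.shape,np.uint8);cv2.drawContours(h,c,-1,1,-1)
    s=fit(p,'narrow_ring_mid',h,(445,3),[0]);print(r['conf'],s)
    cv2.polylines(im,[proj(p,np.c_[circ(24)+s[0][:2],np.full(40,26)]).round().astype(int)],True,(0,0,255),1)
cv2.imwrite('pics/w5.png',im)
E
python3 plan.py 9.4 445,4,60,1.644 445,4,27,1.644
```

```text
0.56 [444.77901974   4.45797144  28.73681058]
0.91 (array([4.44365114e+02, 5.72482671e+00, 2.08544577e-01]), np.float64(127.1607843137255), np.float64(1993.0))
cur [444.798   3.1   157.848   1.644] F [-0.   0.3 -0.2] gap 94.1 t 8.825 rp [-3.141e+00 -1.000e-04]
3 [[0.0, 0.0, 4.9, 0, 0, 0.0, 9.4], [0.09, 0.03, 4.88, 0, 0, 0.0, 9.4], [-0.0, -0.0, 3.3, 0, 0, 0.0, 9.4]]
```

View pics/w5.png

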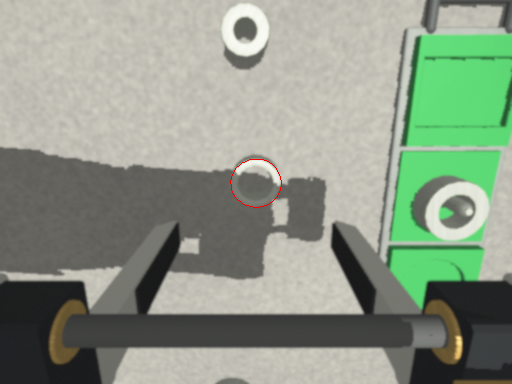

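Emit:
{"op": "jog_arm", "data": {"increments": [[0.1,0,4.9,0,0,0,9.4],[0.1,0,4.9,0,0,0,9.4],[0,0,1.8,0,0,0,9.4],[0,0,1.5,0,0,0,9.4],[0,0,0,0,0,0,9.4],[0,0,0,0,0,0,9.4],[0,0,0,0,0,0,4.0],[0,0,0,0,0,0,4.0],[0,0,0,0,0,0,4.0],[0,0,0,0,0,0,4.0],[0,0,0,0,0,0,4.0]], "squeeze": 40}}

```text
clock: 10.2
eef_pos: [444.1, 5.1, 27.3]
eef_rot: [3.142, 0.0, 1.644]
wrist_force: [-0.3, 0.3, 0.3]
finger_gap: 47.8
```

```bash
python3 v.py wrist w6; python3 plan.py 4.0 445,4,125,1.644 635.2,-1.9,125,1.644
```

```text
[444.1   5.1  27.3] 1.6440890797196532 47.348131729138515 10.25
cur [444.069   5.134  27.277   1.644] F [ 1.  -0.3  1.3] gap 47.3 t 10.25 rp [ 3.1415 -0.    ]
6 [[-0.1, 0.0, -4.9, 0, 0, 0.0, 4.0], [-0.02, 0.08, -4.87, 0, 0, 0.0, 4.0], [-0.5, 4.7, -0.0, 0, 0, 0.0, 4.0], [-0.5, 4.7, -0.0, 0, 0, 0.0, 4.0], [-0.5, 4.8, -0.0, 0, 0, 0.0, 4.0], [-0.48, 4.73, -0.0, 0, 0, 0.0, 4.0]]
```

View pics/w6.png

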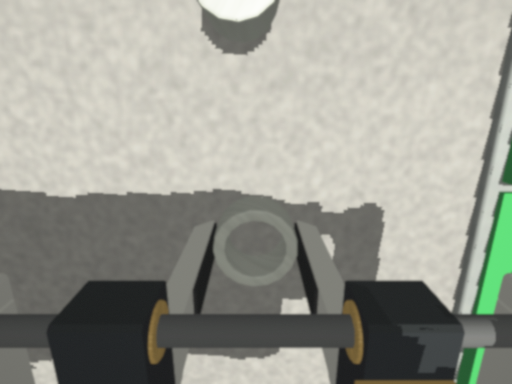

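Emit:
{"op": "jog_arm", "data": {"increments": [[-0.1,0,-4.9,0,0,0,4.0],[0,0.1,-4.9,0,0,0,4.0],[-0.5,4.7,0,0,0,0,4.0],[-0.5,4.7,0,0,0,0,4.0],[-0.6,4.8,0,0,0,0,4.0],[-0.6,4.7,0,0,0,0,4.0],[0,0,0,0,0,0,4.0],[0,0,0,0,0,0,4.0],[0,0,0,0,0,0,4.0]]}}

```text
clock: 11.38
eef_pos: [634.5, -3.8, 125.5]
eef_rot: [-3.141, -0.0, 1.644]
wrist_force: [-0.5, 0.1, -1.4]
finger_gap: 47.4
```

```bash
python3 - <<'E'
from fit import *
s=read_state();print(s['eef_pos'],s['finger_gap'])
p=cam('wrist')
t=s['eef_pos']
print(proj(p,[[t[0],t[1],t[2]-1]]))
im=np.clip(p['image'][:,:,::-1].astype(float)*1.5,0,255).astype(np.uint8)
for q in [(635.2,-2)]: cv2.polylines(im,[proj(p,np.c_[circ(7)+q,np.full(40,z)]).round().astype(int) for z in (12,50)],True,(0,0,255),1)
cv2.imwrite('pics/w7.png',cv2.resize(im[140:320,150:360],None,fx=3.3,fy=3.3,interpolation=cv2.INTER_CUBIC))
E
```

```text
[634.49434631  -3.82036505 125.54391634] 47.44372824206549
[[255.85307085 250.66112988]]
```

View pics/w7.png

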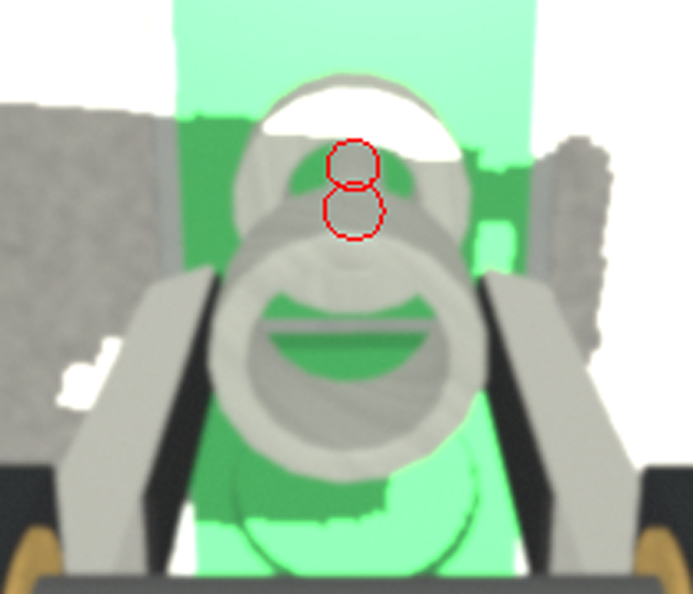

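Emit:
{"op": "jog_arm", "data": {"increments": [[0,0,2.2,0,0,0,4.0],[0,0,1.8,0,0,0,4.0],[0,0,1.0,0,0,0,4.0],[0,0,0.6,0,0,0,4.0],[0,0,0.2,0,0,0,4.0],[0,0,0,0,0,0,4.0],[0,0,0,0,0,0,4.0]]}}

```text
clock: 12.3
eef_pos: [635.4, -3.9, 67.7]
eef_rot: [3.141, 0.0, 1.644]
wrist_force: [-0.2, -0.8, -2.1]
finger_gap: 47.1
```

Emit:
{"op": "jog_arm", "data": {"increments": [[0,0,0.12,0,0,0,4.0],[0,0,0.1,0,0,0,4.0],[0,0,0,0,0,0,4.0]]}}

```text
clock: 12.68
eef_pos: [635.3, -3.9, 65.3]
eef_rot: [3.141, 0.0, 1.644]
wrist_force: [-1.8, -0.8, 2.7]
finger_gap: 47.0
```

Emit:
{"op": "jog_arm", "data": {"increments": [[0,0,0,0,0,0,9.4],[0,0,0,0,0,0,9.4],[0,0,0,0,0,0,9.4],[0,0,-3,0,0,0,9.4],[0,0,-5,0,0,0,9.4],[0,0,-5,0,0,0,9.4],[0,0,0,0,0,0,9.4],[0,0,0,0,0,0,9.4]]}}

```text
clock: 13.68
eef_pos: [634.9, -3.9, 194.2]
eef_rot: [-3.141, -0.0, 1.644]
wrist_force: [-0.1, 0.4, -0.3]
finger_gap: 94.1
```

```bash
python3 v.py wrist w8; python3 plan.py 9.4 437,250,200,1.237
```

```text
[634.7  -3.9 193.6] 1.644104219050936 93.87455021018029 13.725
cur [634.719  -3.9   193.607   1.644] F [-0.   0.9 -0.3] gap 93.9 t 13.725 rp [-3.1395e+00 -3.0000e-04]
7 [[3.8, -2.6, -0.1, 0, 0, 3.3, 9.4], [3.7, -2.8, -0.1, 0, 0, 3.3, 9.4], [3.5, -3.0, -0.1, 0, 0, 3.3, 9.4], [3.3, -3.1, -0.1, 0, 0, 3.4, 9.4], [3.1, -3.4, -0.1, 0, 0, 3.3, 9.4], [3.0, -3.5, -0.1, 0, 0, 3.4, 9.4], [2.74, -3.68, -0.04, 0, 0, 3.3, 9.4]]
```

View pics/w8.png

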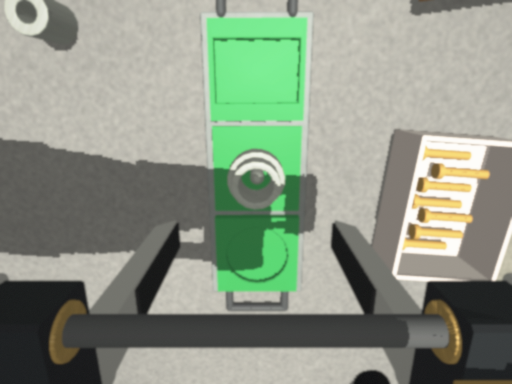

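Both rings are stacked around the post, centred at about (257, 180). On to the nut.

Emit:
{"op": "jog_arm", "data": {"increments": [[3.8,-2.6,-0.1,0,0,3.3,9.4],[3.7,-2.8,-0.1,0,0,3.3,9.4],[3.5,-3.0,-0.1,0,0,3.3,9.4],[3.3,-3.1,-0.1,0,0,3.4,9.4],[3.1,-3.4,-0.1,0,0,3.3,9.4],[3.0,-3.5,-0.1,0,0,3.4,9.4],[2.7,-3.7,0,0,0,3.3,9.4],[0,0,0,0,0,0,9.4],[0,0,0,0,0,0,9.4]]}}

```text
clock: 14.85
eef_pos: [437.2, 249.3, 200.3]
eef_rot: [-3.141, 0.001, 1.238]
wrist_force: [0.1, 0.3, -0.4]
finger_gap: 93.9
```

```bash
cat > nut.py <<'E'
from fit import *
import sys
n=sys.argv[1];x0=eval(sys.argv[2]);ya=eval(sys.argv[3])
s=read_state();print(s['eef_pos'],s['eef_rot'][2],s['clock'])
p=cam('wrist');im=p['image'][:,:,::-1].copy();im=cv2.resize(im,None,fx=1.5,fy=1.5,interpolation=cv2.INTER_CUBIC)
for r in recognise(p,n)[:2]: print(r['conf'],w(p,r['centre']))
for r in regions_of(p,n)[:1]:
    m=r['mask'];c=cv2.findContours(m.astype(np.uint8),cv2.RETR_EXTERNAL,cv2.CHAIN_APPROX_NONE)[0]; h=np.zeros(m.shape,np.uint8);cv2.drawContours(h,c,-1,1,-1)
    f=fit(p,n,h,x0,ya);print(r['conf'],f)
    x=f[0];c_,s_=np.cos(x[2]),np.sin(x[2]);P=M[n]@np.array([[c_,-s_,0],[s_,c_,0],[0,0,1]]).T+[x[0],x[1],0]
    if 'nut' in n: L=[P[6:],P[:6]]
    else: L=[P[i+4:i+8] for i in (0,8,16)]+[P[[0,1,2,3]],]
    cv2.polylines(im,[((proj(p,q)+.5)*1.5-.5).round().astype(int) for q in L],True,(0,0,255),1)
cv2.imwrite('pics/'+sys.argv[4],im)
E
python3 nut.py nut_mid '(437,260)' '[-.6,-.3,0]' w9.png
```

```text
[437.22270075 249.31463673 200.28122605] 1.2381510367911241 14.85
0.6 [441.18552551 261.00388397  47.1464568 ]
0.92 (array([ 4.38560328e+02,  2.60298827e+02, -3.54573920e-01]), np.float64(31.16862745098039), np.float64(1343.0))
```

View pics/w9.png

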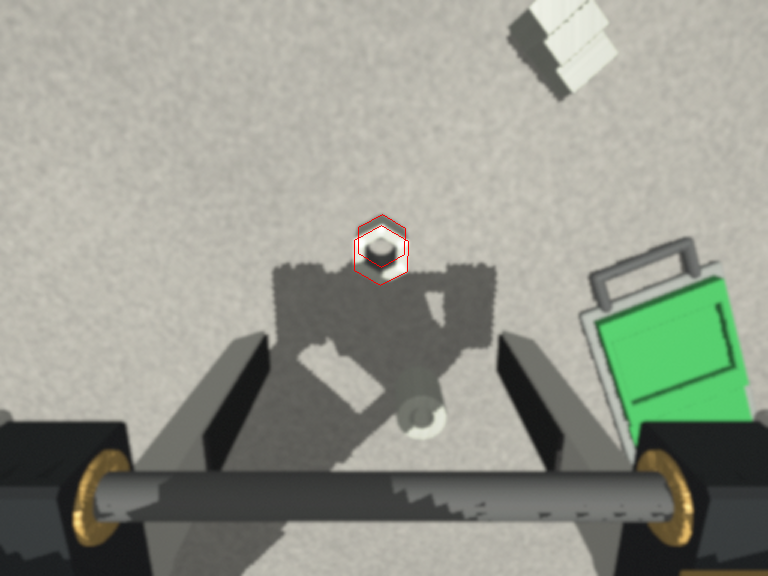

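```bash
python3 plan.py 9.4 438.5,260,80,1.216 438.5,260,38,1.216
```

```text
cur [437.648 248.874 200.607   1.236] F [-0.2  0.  -0.2] gap 94.3 t 15.0 rp [-3.1411e+00  6.0000e-04]
4 [[0.4, -0.1, 4.0, 0, 0, 0.4, 9.4], [0.3, -0.1, 4.0, 0, 0, 0.4, 9.4], [0.38, -0.09, 4.06, 0, 0, 0.4, 9.4], [-0.0, -0.0, 4.2, 0, 0, -0.0, 9.4]]
```

Emit:
{"op": "jog_arm", "data": {"increments": [[0.4,-0.1,4.0,0,0,0.4,9.4],[0.3,-0.1,4.0,0,0,0.4,9.4],[0.4,-0.1,4.1,0,0,0.4,9.4],[0,0,2.4,0,0,0,9.4],[0,0,1.8,0,0,0,9.4],[0,0,0,0,0,0,9.4],[0,0,0,0,0,0,9.4],[0,0,0,0,0,0,3.0],[0,0,0,0,0,0,3.0],[0,0,0,0,0,0,3.0],[0,0,0,0,0,0,3.0],[0,0,0,0,0,0,3.0],[0,0,0,0,0,0,3.0]], "squeeze": 45}}

```text
clock: 16.62
eef_pos: [438.1, 261.0, 38.1]
eef_rot: [3.142, -0.0, 1.217]
wrist_force: [2.3, -0.3, 1.0]
finger_gap: 37.4
```

```bash
python3 v.py wrist w10; python3 plan.py 3.0 438.5,260,190,1.216 641.5,-103,190,1.216
```

```text
[438.1 261.1  38.1] 1.216489310295602 35.63186707171862 16.675
cur [438.119 261.06   38.089   1.216] F [1.5 0.6 0.4] gap 35.6 t 16.675 rp [ 3.1414e+00 -2.0000e-04]
12 [[-0.0, 0.0, -5.1, 0, 0, 0.0, 3.0], [-0.0, 0.0, -5.0, 0, 0, 0.0, 3.0], [-0.09, 0.07, -5.09, 0, 0, 0.0, 3.0], [-3.0, 3.5, -0.0, 0, 0, 0.0, 3.0], [-3.0, 3.5, -0.0, 0, 0, 0.0, 3.0], [-3.0, 3.5, -0.0, 0, 0, 0.0, 3.0], [-3.0, 3.5, -0.0, 0, 0, 0.0, 3.0], [-3.0, 3.5, -0.0, 0, 0, 0.0, 3.0], [-3.0, 3.5, -0.0, 0, 0, 0.0, 3.0], [-3.0, 3.5, -0.0, 0, 0, 0.0, 3.0], [-3.0, 3.6, -0.0, 0, 0, 0.0, 3.0], [-3.0, 3.54, -0.0, 0, 0, 0.0, 3.0]]
```

View pics/w10.png

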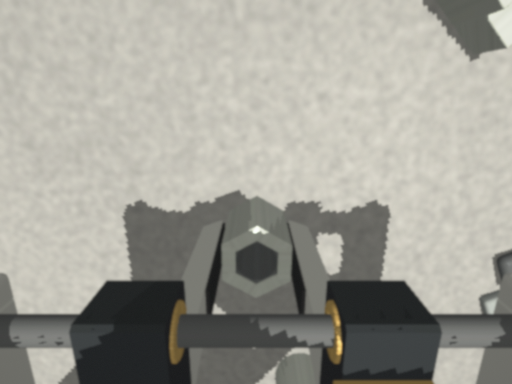

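The nut is held on two flats at about (257, 258), with a gap of 35.6 mm.

Emit:
{"op": "jog_arm", "data": {"increments": [[0,0,-4.0,0,0,0,3.0],[0,0,-5.0,0,0,0,3.0],[0,0,-4.0,0,0,0,3.0],[-3.0,3.5,0,0,0,0,3.0],[-3.0,3.5,0,0,0,0,3.0],[-3.0,3.5,0,0,0,0,3.0],[-3.0,3.5,0,0,0,0,3.0],[-3.0,3.5,0,0,0,0,3.0],[-3.0,3.5,0,0,0,0,3.0],[-3.0,3.5,0,0,0,0,3.0],[-3.0,3.6,0,0,0,0,3.0],[-3.1,3.6,0,0,0,0,3.0],[0,0,0,0,0,0,3.0],[0,0,0,0,0,0,3.0],[0,0,0,0,0,0,3.0]]}}

```text
clock: 18.55
eef_pos: [641.0, -102.1, 168.1]
eef_rot: [-3.141, -0.0, 1.218]
wrist_force: [-0.4, 0.6, -1.7]
finger_gap: 35.5
```

```bash
cat > a.py <<'E'
from fit import *
p=cam('wrist');im=np.clip(p['image'][:,:,::-1].astype(float)*1.3,0,255).astype(np.uint8)
im=cv2.resize(im,None,fx=1.5,fy=1.5)
f=lambda q:((proj(p,q)+.5)*1.5-.5).round().astype(int)
cv2.polylines(im,[f(np.c_[circ(36)+[641.5,-103],np.full(40,19)])],True,(0,0,255),1)
cv2.imwrite('pics/w11.png',im)
p=cam('scene');im=p['image'][:,:,::-1].copy()
cv2.imwrite('pics/s11.png',cv2.resize(im[130:290,170:350],None,fx=3.7,fy=3.7,interpolation=cv2.INTER_CUBIC))
E
python3 a.py;python3 plan.py v30 3.0 641.5,-103,51.5,1.216
```

```text
cur [ 641.175 -102.251  168.283    1.218] F [ 0.4 -0.8 -1.8] gap 36.0 t 18.65 rp [ 3.1415e+00 -1.0000e-04]
4 [[-0.0, 0.0, 2.9, 0, 0, 0.0, 3.0], [-0.0, 0.0, 2.9, 0, 0, 0.0, 3.0], [-0.0, 0.0, 2.9, 0, 0, 0.0, 3.0], [-0.06, 0.06, 2.98, 0, 0, 0.1, 3.0]]
```

View pics/w11.png

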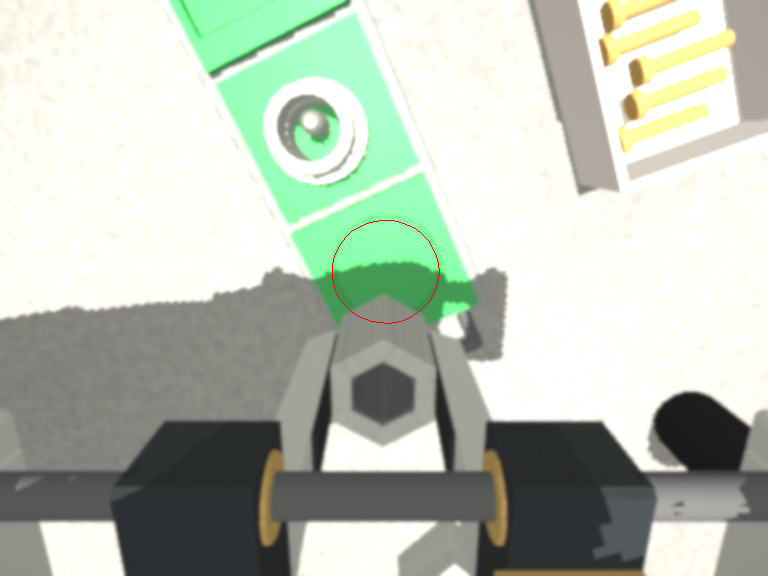

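View pics/s11.png

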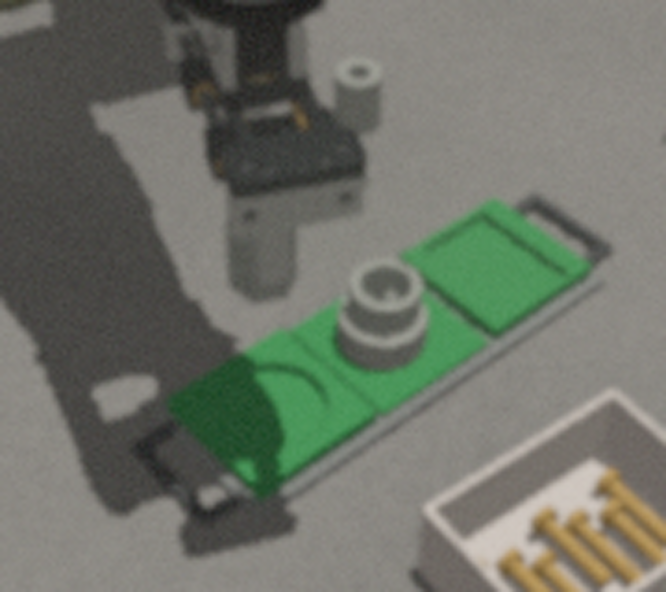

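Emit:
{"op": "jog_arm", "data": {"increments": [[0,0,4.0,0,0,0,3.0],[0,0,3.5,0,0,0,3.0],[0,0,2.5,0,0,0,3.0],[0,0,1.0,0,0,0,3.0],[0,0,0.5,0,0,0,3.0],[0,0,0,0,0,0,3.0],[0,0,0,0,0,0,3.0]]}}

```text
clock: 19.52
eef_pos: [641.7, -103.2, 54.0]
eef_rot: [3.14, -0.0, 1.216]
wrist_force: [-0.2, 0.3, -2.5]
finger_gap: 35.5
```

Emit:
{"op": "jog_arm", "data": {"increments": [[0,0,0.2,0,0,0,3.0],[0,0,0.15,0,0,0,3.0],[0,0,0,0,0,0,3.0],[0,0,0,0,0,0,3.0]]}}

```text
clock: 20.02
eef_pos: [641.4, -103.1, 50.1]
eef_rot: [3.141, -0.0, 1.216]
wrist_force: [-2.9, -0.1, 6.1]
finger_gap: 35.1
```

Emit:
{"op": "jog_arm", "data": {"increments": [[0,0,0,0,0,0,9.4],[0,0,0,0,0,0,9.4],[0,0,0,0,0,0,9.4],[0,0,-3,0,0,0,9.4],[0,0,-5,0,0,0,9.4],[0,0,-5,0,0,0,9.4],[0,0,0,0,0,0,9.4],[0,0,0,0,0,0,9.4]]}}

```text
clock: 21.02
eef_pos: [641.0, -103.0, 178.7]
eef_rot: [-3.141, 0.0, 1.216]
wrist_force: [-0.2, -0.8, -0.2]
finger_gap: 94.2
```

```bash
python3 v.py wrist w12; python3 plan.py 9.4 594,345,190,1.94
```

```text
[ 640.8 -103.   178.1] 1.2164984417049274 94.03117200462455 21.075
cur [ 640.841 -103.018  178.059    1.216] F [-0.6  0.5 -0.9] gap 94.0 t 21.075 rp [-3.1395e+00  3.0000e-04]
9 [[4.5, -2.2, -0.1, 0, 0, -4.6, 9.4], [4.7, -1.9, -0.1, 0, 0, -4.6, 9.4], [4.8, -1.5, -0.1, 0, 0, -4.6, 9.4], [4.9, -1.1, -0.1, 0, 0, -4.6, 9.4], [4.9, -0.7, -0.2, 0, 0, -4.6, 9.4], [5.0, -0.3, -0.1, 0, 0, -4.6, 9.4], [5.0, 0.1, -0.2, 0, 0, -4.6, 9.4], [4.9, 0.6, -0.1, 0, 0, -4.6, 9.4], [4.93, 0.93, -0.19, 0, 0, -4.7, 9.4]]
```

View pics/w12.png

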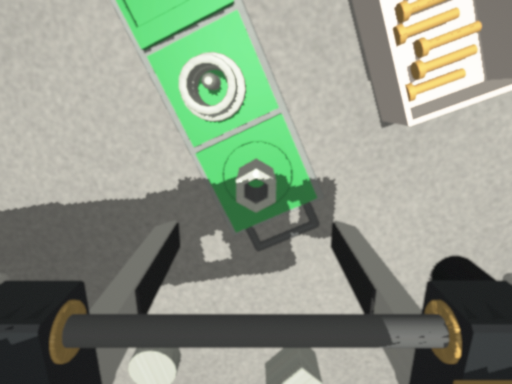

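The nut stands in the round pocket at about (256, 185).

Emit:
{"op": "jog_arm", "data": {"increments": [[4.5,-2.2,-0.1,0,0,-4.6,9.4],[4.7,-1.9,-0.1,0,0,-4.6,9.4],[4.8,-1.5,-0.1,0,0,-4.6,9.4],[4.9,-1.1,-0.1,0,0,-4.6,9.4],[4.9,-0.7,-0.2,0,0,-4.6,9.4],[5.0,-0.3,-0.1,0,0,-4.6,9.4],[5.0,0.1,-0.2,0,0,-4.6,9.4],[4.9,0.6,-0.1,0,0,-4.6,9.4],[4.9,0.9,-0.2,0,0,-4.7,9.4],[0,0,0,0,0,0,9.4],[0,0,0,0,0,0,9.4]]}}

```text
clock: 22.45
eef_pos: [594.0, 344.0, 190.1]
eef_rot: [-3.139, 0.0, 1.94]
wrist_force: [-0.1, -0.5, -0.0]
finger_gap: 94.5
```

```bash
python3 nut.py step_block_mid '(594,350)' '[-1.2]' w13.png
```

```text
[594.03977591 343.96052871 190.09364668] 1.9402669903108967 22.45
0.6 [598.28846994 358.44540584  39.15037291]
0.69 (array([596.40270444, 351.30155738,  -1.1669797 ]), np.float64(86.30196078431374), np.float64(2074.0))
```

View pics/w13.png

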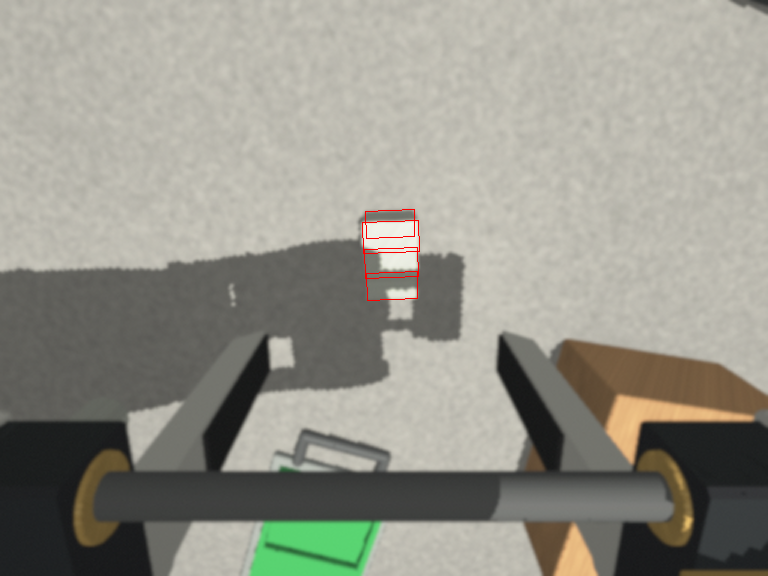

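```bash
python3 - <<'E'
from fit import *
p=cam('wrist');im=np.clip(p['image'][:,:,::-1].astype(float)*1.6,0,255).astype(np.uint8)
cv2.imwrite('pics/w14.png',cv2.resize(im[120:230,200:330],None,fx=5,fy=5,interpolation=cv2.INTER_CUBIC))
p=cam('scene')
b=unproj(p,np.array([[557,345],[625,385]])/1.5,0);print('bottom',b.round())
for z in (60,80,100,120): print(z,unproj(p,np.array([[565,300],[632,342],[683,295],[609,260]])/1.5,z)[:,:2].round().tolist())
E
```

```text
bottom [[796. 182.   0.]
 [914. 204.   0.]]
60 [[766.0, 217.0], [888.0, 229.0], [873.0, 384.0], [744.0, 359.0]]
80 [[777.0, 198.0], [896.0, 209.0], [882.0, 360.0], [756.0, 335.0]]
100 [[789.0, 179.0], [903.0, 189.0], [890.0, 335.0], [768.0, 312.0]]
120 [[800.0, 159.0], [911.0, 169.0], [898.0, 311.0], [780.0, 288.0]]
```

View pics/w14.png

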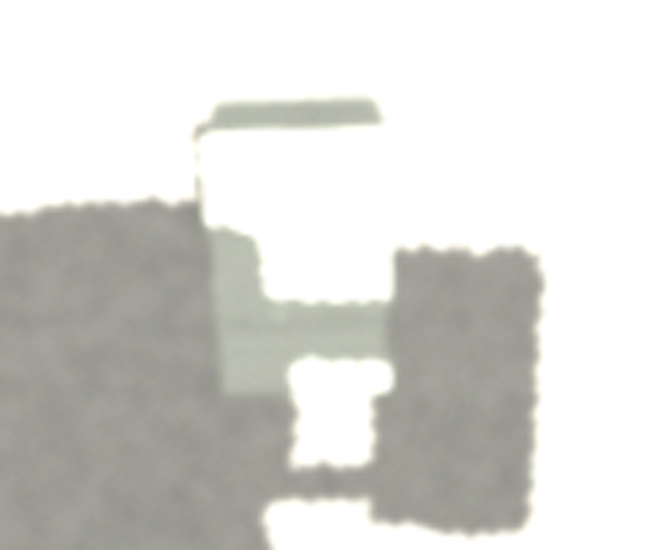

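```bash
python3 - <<'E'
from fit import *
p=cam('wrist')
# observed corners (crop/5 + offset): tall top back corners, low stair front corners, tall front right etc
ob=np.array([[197,129],[388,124],[222,395],[390,302],[210,228]])/5+[200,120]-.4
# back-left/back-right of tall top (z50), front-left of low top (z26), front right of middle (z38)?, front left of tall(z50)
from scipy.optimize import least_squares
L=np.array([[-30,-18,50],[-30,18,50],[30,-18,26]],float)
print('signs')
def P(x,L):
    c,s=np.cos(x[2]),np.sin(x[2]);return np.c_[c*L[:,0]-s*L[:,1]+x[0],s*L[:,0]+c*L[:,1]+x[1],L[:,2]]
print(proj(p,P([596.4,351.3,-1.17],L)).round(1).tolist(),ob.round(1).tolist())
for sg in (1,-1):
    L2=L*[1,sg,1]
    r=least_squares(lambda x:(proj(p,P([596.4+x[0],351.3+x[1],x[2]],L2))-ob[:3]).ravel(),[0,0,-1.2]);print(sg,r.x,r.cost)
E
```

```text
signs
[[240.3, 147.1], [278.0, 145.8], [243.9, 198.8]] [[239.0, 145.4], [277.2, 144.4], [244.0, 198.6], [277.6, 180.0], [241.6, 165.2]]
1 [-0.90128613  0.98097089 -1.15462939] 0.5470500747444945
-1 [-19.88253837   0.2813209   -1.95537417] 1287.0164615793185
```

```bash
python3 plan.py 9.4 595.5,351.5,80,1.987 595.5,351.5,35,1.987
```

```text
cur [594.536 343.698 191.587   1.94 ] F [ 0.1 -0.9  0.6] gap 94.1 t 22.75 rp [-3.1416  0.    ]
4 [[0.2, 0.1, 3.7, 0, 0, -0.9, 9.4], [0.2, 0.1, 3.7, 0, 0, -0.9, 9.4], [0.29, 0.18, 3.76, 0, 0, -0.9, 9.4], [-0.0, 0.0, 4.5, 0, 0, -0.0, 9.4]]
```

Emit:
{"op": "jog_arm", "data": {"increments": [[0.2,0.1,3.7,0,0,-0.9,9.4],[0.2,0.1,3.7,0,0,-0.9,9.4],[0.3,0.2,3.8,0,0,-0.9,9.4],[0,0,2.5,0,0,0,9.4],[0,0,2.0,0,0,0,9.4],[0,0,0,0,0,0,9.4],[0,0,0,0,0,0,9.4],[0,0,0,0,0,0,3.0],[0,0,0,0,0,0,3.0],[0,0,0,0,0,0,3.0],[0,0,0,0,0,0,3.0],[0,0,0,0,0,0,3.0],[0,0,0,0,0,0,3.0]], "squeeze": 58}}

```text
clock: 24.38
eef_pos: [595.3, 352.5, 34.5]
eef_rot: [3.142, -0.0, 1.988]
wrist_force: [0.3, -0.8, 0.1]
finger_gap: 37.9
```

```bash
python3 v.py wrist w15; python3 plan.py 3.0 595.5,351.5,140,1.987 627,101,140,3.215
```

```text
[595.4 352.5  34.6] 1.9878925913215948 35.597530914525734 24.425
cur [595.381 352.492  34.569   1.988] F [ 0.3  0.8 -0.6] gap 35.6 t 24.425 rp [ 3.1414 -0.    ]
10 [[-0.0, -0.0, -3.5, 0, 0, 0.0, 3.0], [-0.0, -0.0, -3.5, 0, 0, 0.0, 3.0], [-0.1, -0.03, -3.54, 0, 0, 0.1, 3.0], [-3.5, -1.0, -0.0, 0, 0, -10.1, 3.0], [-3.2, -1.6, -0.0, 0, 0, -10.1, 3.0], [-2.9, -2.2, -0.0, 0, 0, -10.0, 3.0], [-2.5, -2.6, -0.0, 0, 0, -10.1, 3.0], [-1.9, -3.0, -0.0, 0, 0, -10.0, 3.0], [-1.4, -3.3, -0.0, 0, 0, -10.1, 3.0], [-0.79, -3.56, -0.0, 0, 0, -10.0, 3.0]]
```

View pics/w15.png

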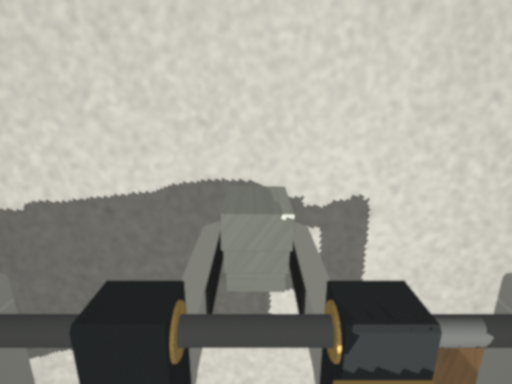

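```bash
python3 plan.py v22 3.0  595.5,351.5,140,1.987 627,100.5,140,3.215
```

```text
cur [595.381 352.492  34.569   1.988] F [ 0.3  0.8 -0.6] gap 35.6 t 24.425 rp [ 3.1414 -0.    ]
17 [[-0.0, -0.0, -2.1, 0, 0, 0.0, 3.0], [-0.0, -0.0, -2.1, 0, 0, 0.0, 3.0], [-0.0, -0.0, -2.1, 0, 0, 0.0, 3.0], [-0.0, -0.0, -2.1, 0, 0, 0.0, 3.0], [-0.1, -0.03, -2.14, 0, 0, 0.1, 3.0], [-2.0, -0.6, -0.0, 0, 0, -5.9, 3.0], [-1.9, -0.8, -0.0, 0, 0, -5.9, 3.0], [-1.9, -1.0, -0.0, 0, 0, -5.9, 3.0], [-1.7, -1.2, -0.0, 0, 0, -5.9, 3.0], [-1.6, -1.4, -0.0, 0, 0, -5.9, 3.0], [-1.5, -1.5, -0.0, 0, 0, -5.8, 3.0], [-1.3, -1.7, -0.0, 0, 0, -5.9, 3.0], [-1.1, -1.8, -0.0, 0, 0, -5.8, 3.0], [-0.9, -1.9, -0.0, 0, 0, -5.9, 3.0], [-0.8, -2.0, -0.0, 0, 0, -5.8, 3.0], [-0.5, -2.0, -0.0, 0, 0, -5.9, 3.0], [-0.39, -2.07, -0.0, 0, 0, -5.8, 3.0]]
```

Emit:
{"op": "jog_arm", "data": {"increments": [[0,0,-2.1,0,0,0,3.0],[0,0,-2.1,0,0,0,3.0],[0,0,-2.1,0,0,0,3.0],[0,0,-2.1,0,0,0,3.0],[-0.1,0,-2.1,0,0,0,3.0],[-2.0,-0.6,0,0,0,-5.9,3.0],[-1.9,-0.8,0,0,0,-5.9,3.0],[-1.9,-1.0,0,0,0,-5.9,3.0],[-1.7,-1.2,0,0,0,-5.9,3.0],[-1.6,-1.4,0,0,0,-5.9,3.0],[-1.5,-1.5,0,0,0,-5.8,3.0],[-1.3,-1.7,0,0,0,-5.9,3.0],[-1.1,-1.8,0,0,0,-5.8,3.0],[-0.9,-1.9,0,0,0,-5.9,3.0],[-0.8,-2.0,0,0,0,-5.8,3.0],[-0.5,-2.0,0,0,0,-5.9,3.0],[-0.4,-2.1,0,0,0,-5.8,3.0],[0,0,0,0,0,0,3.0],[0,0,0,0,0,0,3.0]]}}

```text
clock: 26.8
eef_pos: [627.7, 100.8, 140.0]
eef_rot: [3.141, 0.0, -3.068]
wrist_force: [-0.3, 0.6, -2.9]
finger_gap: 35.8
```

```bash
python3 v.py wrist w16; python3 v.py scene s16 200,120,380,260; python3 plan.py 3.0 627,100.5,50,3.215
```

```text
[627.7 101.  139.9] -3.067401943750781 35.853700834185446 26.85
[627.6 101.  139.7] -3.0669766598191144 36.036303836994186 26.9
cur [627.645 101.045 139.748  -3.067] F [-0.1  0.1 -3.2] gap 36.0 t 26.9 rp [3.1415 0.    ]
2 [[0.0, -0.0, 4.5, 0, 0, 0.0, 3.0], [0.07, -0.05, 4.47, 0, 0, 0.1, 3.0]]
```

View pics/w16.png

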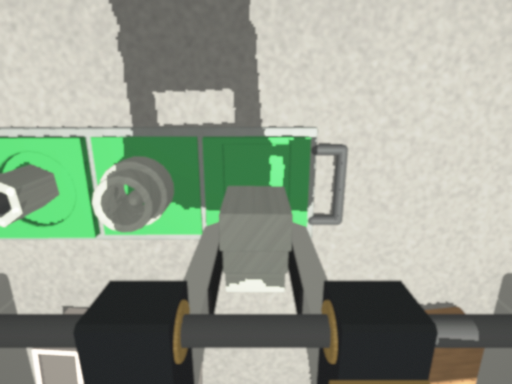

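View pics/s16.png

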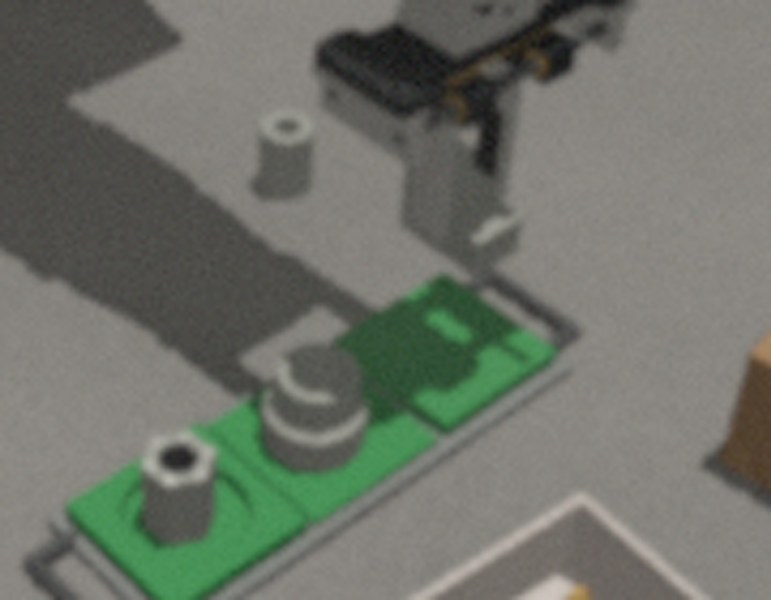

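Emit:
{"op": "jog_arm", "data": {"increments": [[0,0,3.0,0,0,0,3.0],[0,0,3.0,0,0,0,3.0],[0,0,1.8,0,0,0,3.0],[0,0,0.8,0,0,0,3.0],[0,0,0.3,0,0,0,3.0],[0,0,0,0,0,0,3.0],[0,0,0,0,0,0,3.0],[0,0,0,0,0,0,3.0]]}}

```text
clock: 27.9
eef_pos: [627.9, 100.3, 51.0]
eef_rot: [-3.142, 0.001, -3.067]
wrist_force: [-0.5, -0.2, -4.1]
finger_gap: 35.8
```

Emit:
{"op": "jog_arm", "data": {"increments": [[0,0,0.2,0,0,0,3.0],[0,0,0.2,0,0,0,3.0],[0,0,0,0,0,0,3.0],[0,0,0,0,0,0,3.0]]}}

```text
clock: 28.4
eef_pos: [627.8, 100.3, 46.5]
eef_rot: [3.142, 0.0, -3.067]
wrist_force: [-0.1, 0.9, -2.9]
finger_gap: 35.2
```

Emit:
{"op": "jog_arm", "data": {"increments": [[0,0,0.05,0,0,0,3.0],[0,0,0,0,0,0,3.0],[0,0,0,0,0,0,3.0]]}}

```text
clock: 28.78
eef_pos: [627.8, 100.4, 46.5]
eef_rot: [-3.142, 0.0, -3.066]
wrist_force: [-4.3, -0.2, 6.4]
finger_gap: 35.6
```

Contact with the floor. I release and back off.

Emit:
{"op": "jog_arm", "data": {"increments": [[0,0,0,0,0,0,6.0],[0,0,0,0,0,0,6.0],[0,0,0,0,0,0,6.0],[0,0,-2.5,0,0,0,6.0],[0,0,-4,0,0,0,6.0],[0,0,-5,0,0,0,6.0],[0,0,-4,0,0,0,6.0],[4.5,0,0,0,0,0,6.0],[4.5,0,0,0,0,0,6.0],[4.5,0,0,0,0,0,6.0],[0,0,0,0,0,0,6.0],[0,0,0,0,0,0,6.0],[0,0,0,0,0,0,6.0]]}}

```text
clock: 30.4
eef_pos: [493.9, 90.2, 200.9]
eef_rot: [3.142, 0.0, -3.067]
wrist_force: [-0.4, 0.1, 0.4]
finger_gap: 60.1
```

```bash
python3 v.py wrist w17; python3 v.py scene s17 140,90,400,285; python3 v.py top t17 100,120,420,270
```

```text
[493.8  90.2 200.8] -3.0666223246786877 60.00781768776266 30.45
[493.6  90.2 200.7] -3.066665391214114 60.03895590422258 30.5
[493.5  90.2 200.7] -3.066624009678301 60.03959337328643 30.55
```

View pics/w17.png

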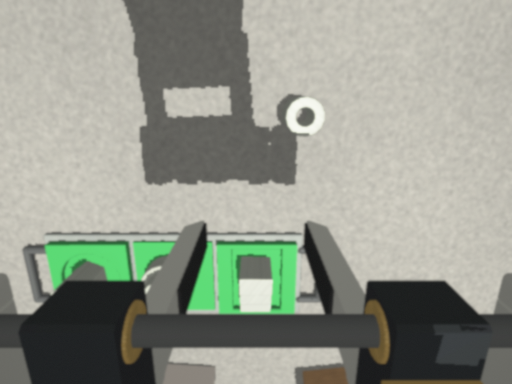

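View pics/s17.png

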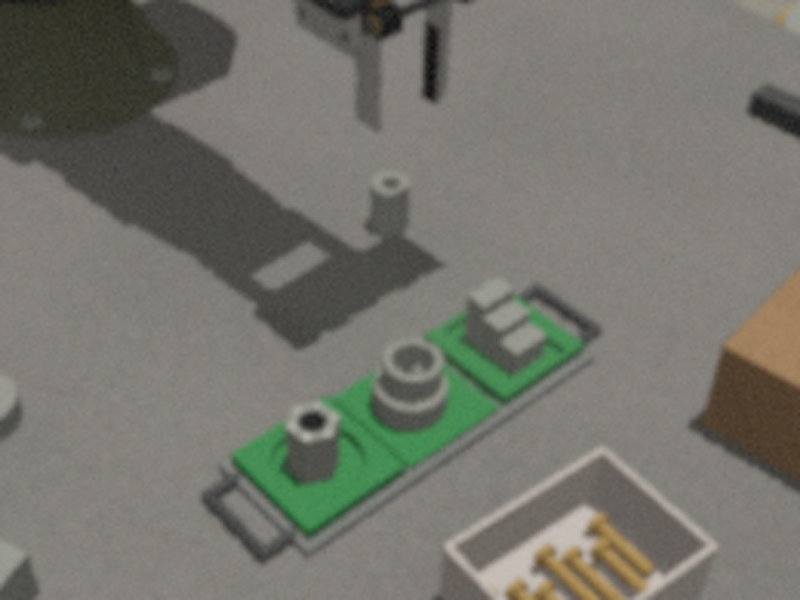

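View pics/t17.png

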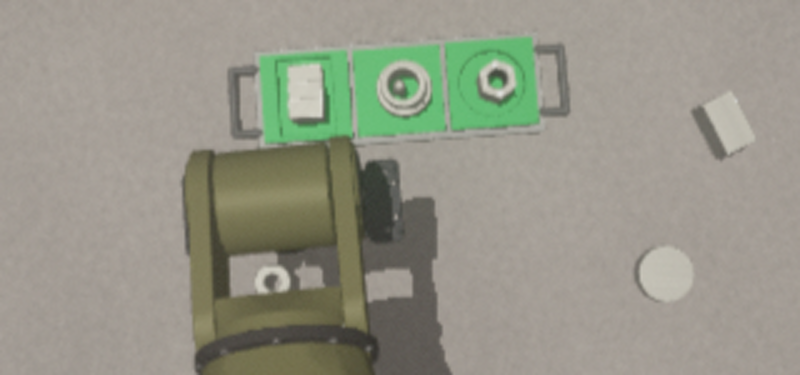

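The scene picture shows the nut standing in the round pocket at (313, 440) and the stacked rings around the post at (410, 380). The step block is in the long pocket at (505, 325), stairs up. The top view agrees, and the look-alikes have not moved.

```bash
python3 -c "
from cell import *
print(read_state()['clock'],read_state()['wrist_force']);print(sign_off())"
```

```text
30.55 [-0.37908241  1.46941595  0.59156567]
the job is handed in; nothing more can be done
None
```

The caddy is made up and handed in at about 30.6 s. The wide ring went over the post first, then the narrow ring on top of it, the nut into the round pocket, and the step block lengthwise in the long pocket with its stairs up.

- **Seating:** each part was lowered until the wrist force turned to floor contact, at the tool height expected for a seated part. Contact readings were about 1 to 6 N.
- **Final pictures:** the scene and top views show all four parts upright, seated and released, with the gripper clear of them. The sleeve, disc and plain block are where they lay.
- **Not checked:** I judged level and seating from those heights, forces and pictures, not from a separate measurement after release. The nut looks a little off the middle of its pocket in the pictures, but it is inside the rim. None of the checks failed or disagreed.

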